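Slide a carded pack out over the stapling edge

TASK

Push the carded pack that lies on the raised plywood block along the block until its header card sticks out about 30 mm past the steel-faced edge, square to that edge, so that the stapler can get at the card while the bag stays flat on the block. Only push or slide it with the fingers: do not pick it up, and leave the other things (the hook on the block, the pliers, the tape roll, the calculator) where they are.

Things in the scene. Friction and masses are not known exactly. Their poses are not given: they have to be found in the camera images.
- block: Fixed plywood block standing on the worktop, 200 x 180 x 40 mm (its x, y, z). Origin: centre of its underside; its flat top is 40 mm above the origin. Its +x axis points (level) out through the stapling edge, the 180 mm long edge faced with a steel strip, about to the robot's left (yaw about 1.2 to 1.9 rad). The air in front of that edge is clear.
- block_edge (a point): Middle of the block's steel-faced stapling edge at the height of the block's top; axes as the block's (+x outward, past the edge). A point's overhang is its distance along this x axis.
- pack: The loose carded pack lying flat on the block, 130 x 76 mm (x, y), 12 mm thick, about 0.06 kg: a filled clear bag (90 mm of the length, at -x) under a stiff header card (the last 40 mm of the length, at +x, 2 mm thick, 4 to 6 mm above the block's top). Origin: centre of its underside; +x runs toward the header card's outer edge, which starts 25 to 60 mm short of the stapling edge and turned by up to 0.25 rad from square.
- card_front (a point): Middle of the header card's outer edge, 65 mm along the pack's +x from its origin, 5 mm above its underside. This is what must overhang the stapling edge by about 30 mm.
- bag_rear (a point): Middle of the bag's rear edge, opposite the header card, 65 mm along the pack's -x from its origin, 5 mm above its underside. The bag is firm: its rear edge is straight for 27 mm either side of this point, farthest out 5.5 mm above the block's top and slanting inward above and below that, with rounded corners beyond. A push on it away from the middle turns the pack as it slides.
- hook: Loose metal snap hook, 74 x 31 mm, 8 mm thick, lying on the block beside the pack, on the side away from the robot. A bystander. Origin: centre of its underside.
- pliers: Loose staple pliers, 187 x 75 x 17 mm, on the worktop to the left of the block. A bystander. Origin: centre of the underside.
- roll: Loose small roll of tape lying flat, 66 mm across, 20 mm high, on the worktop to the right of the block. A bystander. Origin: centre of the underside.
- calc: Loose desk calculator, 116 x 69 x 15 mm, on the worktop to the right of the block. A bystander. Origin: centre of the underside.

How it is judged:
By the outcome, as a careful person would: the job done as asked, in the order asked, and still so for the second after the job is handed in, with the robot touching nothing.
It also fails if it takes over 45 s, if anything falls off the work surface, if the arm or the gripper's body presses on something with over 40 N, if the wrist force passes 120 N, or if a joint passes its speed limit or range.

ROBOT

A 6-joint arm with a two-finger parallel gripper is mounted at the origin on a cart in front of the work surface, level with it; the furniture and walls round the work are solid. World frame = base frame: x ahead of the robot, y to its left, z up, the work surface at z = 0. Lengths are in m, angles in rad, forces in N, time in s.
With the tool pointing down it reaches from about 0.3 to 0.775 m from the base axis. Payload 14.6 kg.
Tool frame: the origin (TCP) lies on the mounting face of the last link; the fingertips stand 199 mm ahead of it and the grasp point (between the pads) lies 180 mm ahead of it; z points along the fingers, y is the line along which they close (so a half turn about z gives the same grasp; the last joint's range is limited). The gripper opens to 94 mm and grips with 3 to 60 N. Pads are 16 mm wide; open, the fingers measure 119 mm over their backs; the gripper's body (75 mm by 177 mm) begins 78 mm behind the grasp point.
Start: joints at [-1.169, 0.3, 1.521, -0, 1.321, -0.067], TCP at [0.248, -0.491, 0.405] pointing down, gripper open.
Joint ranges: [-3.03, 3.03], [-0.79, 2.21], [0.23, 2.52], [-1.04, 4.18], [0, 3.07], [-2.55, 2.55]. Speed limits (rad/s): [2.22, 2.22, 2.57, 3.14, 3.14, 3.14].

INTERFACE

Orientations are given as [roll, pitch, yaw] about the fixed x, y, z axes, in that order (R = Rz(yaw) Ry(pitch) Rx(roll)).
In Python, from station import get_obs, camera, hand_in gives the robot as it stands.
- The arm moves only by the tool apply_moves, never from a script. Its argument "increments" is a list of rows, each an object of numbers: "tx", "ty", "tz": the shift along the tool's x, y, z as a fraction of full scale; "ax", "ay", "az": the turn, a rotation vector about the tool's x, y, z as a fraction of full scale. In form: [{"tx": .., "ty": .., "tz": .., "ax": .., "ay": .., "az": ..}, ...]. A call has 1 to 12 rows; each row shifts and turns the commanded pose from where the row before left it, along the tool's axes as they then stand; what a row does not reach is not made up. Full scale, the value 1, is 30 mm for a shift and 5 degrees for a turn. A row lasts 1/8 s, in which the tool goes at most 62.5 mm and 10.7 degrees, less where a joint would pass 70% of its speed; a pose out of reach is approached as far as the arm can. A call with a number of a shift or a turn outside -1 to 1 is refused whole. A call with a gripper value outside its range is refused whole. "jaw" is the closure, from 0 (fully open) to 1 (shut), set as the call begins (left out, the last holds). The fingers move at their own pace and stop on an object; "force" is the grip in N (left out, the last holds). Time passes only in rows, so rows that do not move let the fingers close. It gives the time, the measured TCP pose, the force, the opening and the grip force at its end, in the units of the state.
- get_obs(): the state, without advancing time (a new reading comes with each control period).
- camera(name): name is "scene" or "top" or "wrist"; returns a dict with "pixels" (420x560x3 uint8, red, green, blue), "camera_matrix" (3x3 intrinsics, pixels), "R" (3x3) and "t" (3): a world point X has camera coordinates R X + t; the wrist camera has in their place "T_tool_cam" (4x4, takes a point from camera to tool coordinates, whose origin is the TCP and whose axes are the flange's). Camera axes: x right, y down, z forward; pixel columns grow to the right and rows downward; lengths in m; the calibration is good to about 2 mm. A picture is of the moment at which its call begins: read the wrist's pose just before it. There is no depth.
- hand_in(): hands the job in; it is judged then, once.
The state is a dict: "time_s": time; "qpos": joint angles; "joint_vel": joint speeds; "tau": joint torques, N m; "ee_pos": TCP position; "eef_rot": TCP orientation; "force": force on the tool from outside, world axes, zero at the start; "moment": the same for the moment, N m; "grip_width": finger opening in m; "grip_force": force on a finger pad.
Only numpy, scipy, OpenCV 4.12 (cv2) and the standard library are available. Lean on these libraries where they do the work, as an engineer would, in place of code of your own. Each camera call takes 0.05 s, during which the arm holds its last target. There are 200 camera calls.

## Working session

There is one attempt and no reset: what is moved stays moved. The work goes in short steps, Python scripts to look and compute and a tool call to move; the robot and the scene stay as the last step left them, time stands still between calls to the robot, and variables do not carry over. Pictures are saved under pics/ and viewed, at most 10 in all, crops included, and the job is handed in when it is done.

Besides the shell and the picture viewer there is one more tool, called after ">>>" by a JSON object that holds its "op" and its "data". apply_moves: Moves the arm, as the interface text tells. Its arguments: {"type":"object","properties":{"increments":{"type":"array"},"jaw":{"type":"number"},"force":{"type":"number"}},"required":["increments"]}

```bash
mkdir -p pics; cat > h.py <<'E'
import numpy as np, cv2
from station import get_obs, camera, hand_in
def save(n,f):
    c=camera(n); cv2.imwrite('pics/'+f,c['pixels'][:,:,::-1]); 
    np.savez('pics/'+f[:-4]+'.npz',K=c['camera_matrix'],R=c.get('R',0),t=c.get('t',0),T=c.get('T_tool_cam',0),px=c['pixels']); return c
def ray(K,R,t,uv,z):
    d=R.T@np.linalg.solve(K,[uv[0],uv[1],1]); o=-R.T@t
    return o+d*(z-o[2])/d[2]
E
python3 - <<'E'
from h import *
o=get_obs(); print(o)
save('top','top1.png'); save('scene','scene1.png')
E
```

```text
{'time_s': 0.0, 'qpos': array([-1.16859608e+00,  3.00479445e-01,  1.52158890e+00, -1.52751094e-05,
        1.32068526e+00, -6.66369987e-02]), 'joint_vel': array([6.60623839e-04, 1.73488525e-04, 5.16429921e-05, 1.36633320e-04,
       2.49183817e-03, 9.82212897e-04]), 'tau': array([-3.44359971e-03, -5.31816852e+01, -3.52738345e+01,  7.07440870e-02,
        2.44933198e-02, -9.54093798e-05]), 'ee_pos': array([ 0.24848287, -0.4906334 ,  0.40407831]), 'eef_rot': array([-3.14043330e+00, -6.25423698e-05,  4.68840997e-01]), 'force': array([ 0.72203698, -0.25705064,  0.08943127]), 'moment': array([ 0.022064  ,  0.01472203, -0.0171653 ]), 'grip_force': 0.0, 'grip_width': 0.09405042568763713}
```

View pics/top1.png

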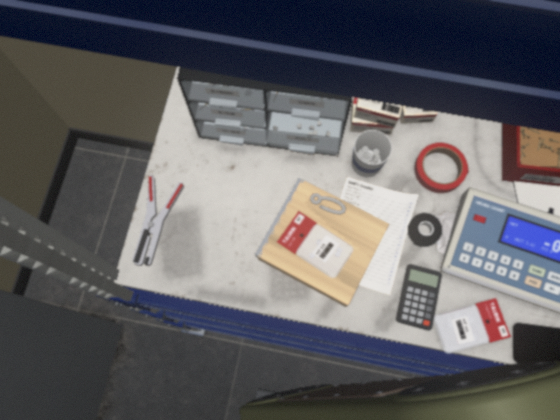

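View pics/scene1.png

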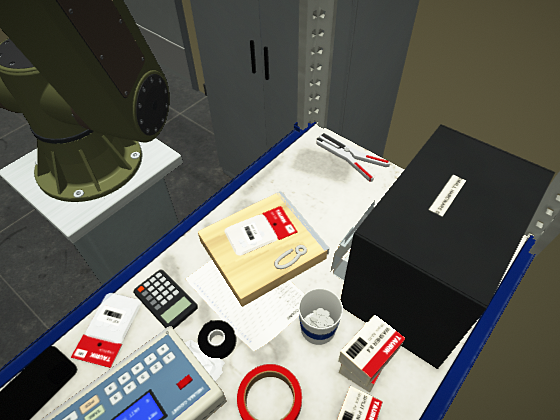

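The top view shows the block with corners near (300,180), (388,226), (347,302) and (260,257), its steel edge on the left. The pack's red card is at about (296,232) and its bag rear at about (338,265). The hook is at (328,204), and the drawers stand beyond the block. I'll take enlarged crops to get corners.

```bash
python3 - <<'E'
from h import *
a=cv2.imread('pics/top1.png')[165:315,245:405]
b=cv2.imread('pics/scene1.png')[185:310,190:340]
cv2.imwrite('pics/c1.png',cv2.resize(a,None,fx=4.0,fy=4.0,interpolation=cv2.INTER_CUBIC)[:600])
E
```

```text
(no output)
```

View pics/c1.png

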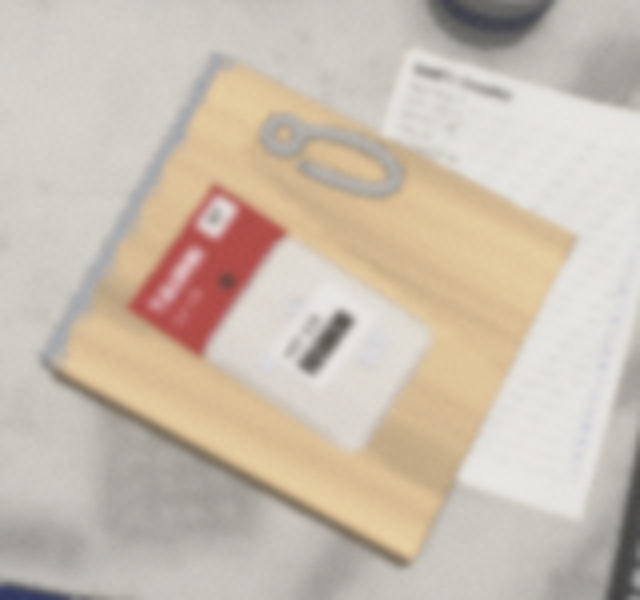

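```bash
cat >> h.py <<'E'
def top(pts,z,f='pics/top1.npz'):
    c=np.load(f); return np.array([ray(c['K'],c['R'],c['t'],p,z)[:2] for p in pts])
E
python3 - <<'E'
from h import *
m=lambda P:np.array(P)/4+[245-.375,165-.375]
B=top(m([(213,55),(44,357),(408,552),(577,238)]),.04)
C=top(m([(213,186),(132,305)]),.046)
D=top(m([(285,235),(203,355)]),.046); E=top(m([(434,328),(355,451)]),.0455)
print(B.round(4),C.round(4),D.round(4),E.round(4),sep='\n')
n=np.linalg.norm
print('block',n(B[0]-B[1]),n(B[1]-B[2]),n(B[2]-B[3]),n(B[3]-B[0]))
print('pack',n(C[0]-C[1]),n(C.mean(0)-E.mean(0)),n(C.mean(0)-D.mean(0)))
ed=B[0]-B[1]; x=np.array([-ed[1],ed[0]]);x=x/n(x); 
mid=(B[0]+B[1])/2; 
side=(B[0]-B[3]+B[1]-B[2]);print('yaws',np.arctan2(x[1],x[0]),np.arctan2(side[1],side[0]))
p=C.mean(0)-E.mean(0); cc=C[0]-C[1]
print('packyaw',np.arctan2(p[1],p[0]),np.arctan2(cc[0],-cc[1]))
print('edge mid',mid,'card',C.mean(0),'rear',E.mean(0),'overhang',(C.mean(0)-mid)@x)
E
```

```text
[[ 0.6027  0.1467]
 [ 0.4361  0.1968]
 [ 0.3791  0.0123]
 [ 0.5441 -0.0437]]
[[0.5337 0.1337]
 [0.4678 0.1604]]
[[0.5162 0.095 ]
 [0.4506 0.1226]]
[[0.485  0.0176]
 [0.4196 0.0445]]
block 0.1739668800712305 0.19312002575072804 0.17417067800008373 0.19919178521514963
pack 0.07110546585044696 0.12571901329693994 0.041971171095149785
yaws 1.2784614503590797 1.2714862899479056
packyaw 1.17498151182013 1.1853827681476548
edge mid [0.51942843 0.17172503] card [0.50079373 0.14702211] rear [0.4523215  0.03102335] overhang -0.029025167927232528
```

Block yaw is about 1.275 and pack yaw about 1.18. The card is about 29 mm short of the edge. I'll turn the tool to the block's yaw while moving in, then take a close look with the wrist camera.

>>> {"op": "apply_moves", "data": {"increments": [{"tx": 0.8, "az": -1}, {"tx": 0.8, "az": -1}, {"tx": 0.8, "az": -1}, {"tx": 0.8, "az": -1}, {"tx": 0.8, "az": -1}, {"tx": 0.8, "az": -1}, {"tx": 0.8, "az": -1}, {"tx": 0.8, "az": -1}, {"tx": 0.8, "az": -1}, {"tx": 0.8, "az": -0.24}], "jaw": 0.7}}

```text
schema error: expected keys tx, ty, tz, ax, ay, az
```

```bash
python3 - <<'E'
from h import *
c=np.load('pics/top1.npz')
o=get_obs();print(o['ee_pos'],o['eef_rot'],o['grip_width'])
w=save('wrist','w0.png');print(w['T_tool_cam'].round(3),w['camera_matrix'])
E
```

```text
[ 0.24848507 -0.49064811  0.40415579] [-3.14060646e+00 -3.45283913e-05  4.68792251e-01] 0.09369443574435125
[[-0.001 -0.957 -0.291  0.085]
 [ 1.    -0.001 -0.     0.001]
 [-0.    -0.291  0.957  0.02 ]
 [ 0.     0.     0.     1.   ]] [[375.9224643    0.         283.3886542 ]
 [  0.         375.9224643  212.51415041]
 [  0.           0.           1.        ]]
```

>>> {"op": "apply_moves", "data": {"increments": [{"tx": 0.8, "ty": 0, "tz": 0, "ax": 0, "ay": 0, "az": -1}, {"tx": 0.8, "ty": 0, "tz": 0, "ax": 0, "ay": 0, "az": -1}, {"tx": 0.8, "ty": 0, "tz": 0, "ax": 0, "ay": 0, "az": -1}, {"tx": 0.8, "ty": 0, "tz": 0, "ax": 0, "ay": 0, "az": -1}, {"tx": 0.8, "ty": 0, "tz": 0, "ax": 0, "ay": 0, "az": -1}, {"tx": 0.8, "ty": 0, "tz": 0, "ax": 0, "ay": 0, "az": -1}, {"tx": 0.8, "ty": 0, "tz": 0, "ax": 0, "ay": 0, "az": -1}, {"tx": 0.8, "ty": 0, "tz": 0, "ax": 0, "ay": 0, "az": -1}, {"tx": 0.8, "ty": 0, "tz": 0, "ax": 0, "ay": 0, "az": -1}, {"tx": 0.8, "ty": 0, "tz": 0, "ax": 0, "ay": 0, "az": -0.24}], "jaw": 0.7}}

```text
time_s: 1.4
ee_pos: [0.4002, -0.3135, 0.4044]
eef_rot: [-3.141, -0.0, 1.277]
force: [1.0, 0.1, 0.5]
grip_width: 0.0283
grip_force: 0.0
```

>>> {"op": "apply_moves", "data": {"increments": [{"tx": 0.95, "ty": -0.13, "tz": 0, "ax": 0, "ay": 0, "az": 0}, {"tx": 0.95, "ty": -0.13, "tz": 0, "ax": 0, "ay": 0, "az": 0}, {"tx": 0.95, "ty": -0.13, "tz": 0, "ax": 0, "ay": 0, "az": 0}, {"tx": 0.95, "ty": -0.13, "tz": 0, "ax": 0, "ay": 0, "az": 0}, {"tx": 0.95, "ty": -0.13, "tz": 0, "ax": 0, "ay": 0, "az": 0}, {"tx": 0.95, "ty": -0.13, "tz": 0, "ax": 0, "ay": 0, "az": 0}, {"tx": 0.95, "ty": -0.13, "tz": 0, "ax": 0, "ay": 0, "az": 0}, {"tx": 0.95, "ty": -0.13, "tz": 0, "ax": 0, "ay": 0, "az": 0}, {"tx": 0.95, "ty": -0.13, "tz": 0, "ax": 0, "ay": 0, "az": 0}, {"tx": 0.95, "ty": -0.13, "tz": 0, "ax": 0, "ay": 0, "az": 0}, {"tx": 0.95, "ty": -0.13, "tz": 0, "ax": 0, "ay": 0, "az": 0}, {"tx": 0, "ty": 0, "tz": 0, "ax": 0, "ay": 0, "az": 0}]}}

```text
time_s: 2.9
ee_pos: [0.4503, -0.0007, 0.4045]
eef_rot: [-3.141, -0.0, 1.277]
force: [-0.4, -0.3, 0.2]
grip_width: 0.0282
grip_force: 0.0
```

```bash
cat >> h.py <<'E'
from scipy.spatial.transform import Rotation
def wrist(f):
    o=get_obs(); c=camera('wrist'); cv2.imwrite('pics/'+f+'.png',c['pixels'][:,:,::-1])
    T=np.eye(4);T[:3,:3]=Rotation.from_euler('xyz',o['eef_rot']).as_matrix();T[:3,3]=o['ee_pos']
    M=np.linalg.inv(T@c['T_tool_cam'])
    np.savez('pics/'+f+'.npz',K=c['camera_matrix'],R=M[:3,:3],t=M[:3,3]); print(o['time_s'],o['ee_pos'],o['eef_rot'])
E
python3 -c "
from h import *
wrist('w1')"
```

```text
2.9 [ 0.45029156 -0.00071328  0.40449339] [-3.14124233e+00 -1.30045796e-05  1.27741759e+00]
```

View pics/w1.png

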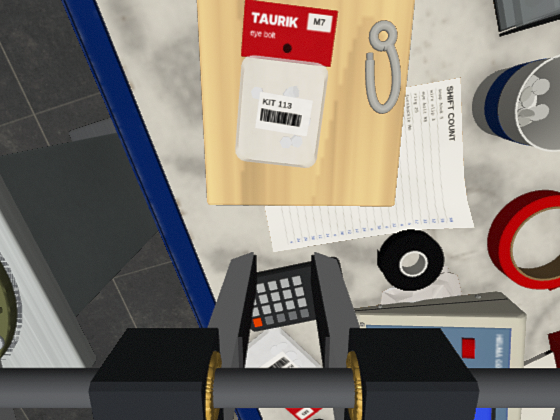

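The wrist view shows the bag rear edge running from about (247,161) to (306,167), and the block's rear edge from (207,205) to (395,206). The steel edge is out of view.

```bash
python3 - <<'E'
from h import *
f='pics/w1.npz'; ps=lambda p,z:top(p,z,f)
R=ps([(247,161.5),(306,167)],.0455); S=ps([(237,150),(243,65),(319,155),(327,75)],.0455); Bk=ps([(207,205),(395,206)],.04); C=ps([(247,0),(338,11)],.046)
n=np.linalg.norm
x=np.array([np.cos(1.2774),np.sin(1.2774)]); y=np.array([x[1],-x[0]])
tcp=np.array([.4503,-.0007])
for k,P in dict(R=R,S=S,Bk=Bk,C=C).items(): print(k,P.round(4).tolist(),'tool xy mm',((P-tcp)@np.c_[x,y]*1e3).round(1).tolist())
print(n(Bk[0]-Bk[1]))
E
```

```text
R [[0.4278, 0.0372], [0.4775, 0.0169]] tool xy mm [[29.8, -32.5], [24.7, 20.9]]
S [[0.4225, 0.0496], [0.4504, 0.1156], [0.4917, 0.024], [0.516, 0.0874]] tool xy mm [[40.2, -41.2], [111.3, -33.5], [35.6, 32.5], [103.3, 37.5]]
Bk [[0.3774, 0.0082], [0.5484, -0.0447]] tool xy mm [[-12.6, -72.4], [-13.8, 106.6]]
C [[0.4691, 0.1608], [0.5371, 0.1319]] tool xy mm [[160.0, -28.7], [152.0, 44.7]]
0.17895410480423113
```

>>> {"op": "apply_moves", "data": {"increments": [{"tx": 0.13, "ty": -0.17, "tz": 0.5, "ax": 0, "ay": 0, "az": 0.07}, {"tx": 0, "ty": 0, "tz": 1, "ax": 0, "ay": 0, "az": 0}, {"tx": 0, "ty": 0, "tz": 1, "ax": 0, "ay": 0, "az": 0}, {"tx": 0, "ty": 0, "tz": 1, "ax": 0, "ay": 0, "az": 0}, {"tx": 0, "ty": 0, "tz": 1, "ax": 0, "ay": 0, "az": 0}, {"tx": 0, "ty": 0, "tz": 0.5, "ax": 0, "ay": 0, "az": 0}, {"tx": 0, "ty": 0, "tz": 0.25, "ax": 0, "ay": 0, "az": 0}, {"tx": 0, "ty": 0, "tz": 0.15, "ax": 0, "ay": 0, "az": 0}, {"tx": 0, "ty": 0, "tz": 0, "ax": 0, "ay": 0, "az": 0}, {"tx": 0, "ty": 0, "tz": 0, "ax": 0, "ay": 0, "az": 0}]}}

```text
time_s: 4.2
ee_pos: [0.4466, 0.0034, 0.2432]
eef_rot: [3.141, -0.0, 1.269]
force: [-0.4, -0.8, 0.1]
grip_width: 0.0281
grip_force: 0.0
```

>>> {"op": "apply_moves", "data": {"increments": [{"tx": 0.1, "ty": 0, "tz": 0.03, "ax": 0, "ay": 0, "az": 0}, {"tx": 0.14, "ty": 0, "tz": 0, "ax": 0, "ay": 0, "az": 0}, {"tx": 0.14, "ty": 0, "tz": 0, "ax": 0, "ay": 0, "az": 0}, {"tx": 0.14, "ty": 0, "tz": 0, "ax": 0, "ay": 0, "az": 0}, {"tx": 0.14, "ty": 0, "tz": 0, "ax": 0, "ay": 0, "az": 0}, {"tx": 0.14, "ty": 0, "tz": 0, "ax": 0, "ay": 0, "az": 0}, {"tx": 0.14, "ty": 0, "tz": 0, "ax": 0, "ay": 0, "az": 0}, {"tx": 0.14, "ty": 0, "tz": 0, "ax": 0, "ay": 0, "az": 0}, {"tx": 0.14, "ty": 0, "tz": 0, "ax": 0, "ay": 0, "az": 0}, {"tx": 0.14, "ty": 0, "tz": 0, "ax": 0, "ay": 0, "az": 0}, {"tx": 0.14, "ty": 0, "tz": 0, "ax": 0, "ay": 0, "az": 0}, {"tx": 0.0, "ty": 0, "tz": 0, "ax": 0, "ay": 0, "az": 0}]}}

```text
time_s: 5.7
ee_pos: [0.4599, 0.0466, 0.2417]
eef_rot: [-3.142, -0.0, 1.269]
force: [-0.3, -0.5, -0.8]
grip_width: 0.0282
grip_force: 0.0
```

```bash
python3 -c "
from h import *
wrist('w2')"
```

```text
5.7 [0.45992529 0.04662587 0.24172443] [-3.14152026e+00 -3.56565500e-05  1.26938317e+00]
```

View pics/w2.png

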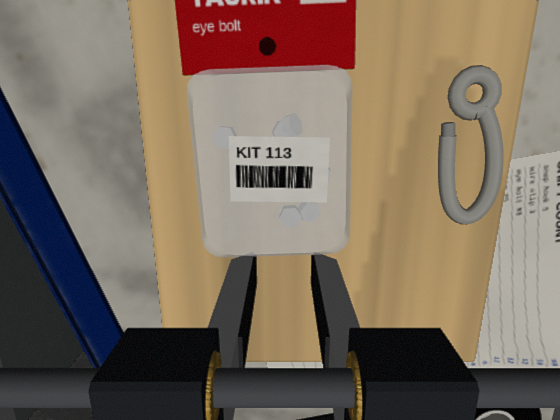

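Both fingertips are on the rear edge at row ~255, and the pack now looks square to the block. About 30 mm is left, so I'll push 26 mm, back off and rise to measure.

>>> {"op": "apply_moves", "data": {"increments": [{"tx": 0.12, "ty": 0, "tz": 0, "ax": 0, "ay": 0, "az": 0}, {"tx": 0.12, "ty": 0, "tz": 0, "ax": 0, "ay": 0, "az": 0}, {"tx": 0.12, "ty": 0, "tz": 0, "ax": 0, "ay": 0, "az": 0}, {"tx": 0.12, "ty": 0, "tz": 0, "ax": 0, "ay": 0, "az": 0}, {"tx": 0.12, "ty": 0, "tz": 0, "ax": 0, "ay": 0, "az": 0}, {"tx": 0.12, "ty": 0, "tz": 0, "ax": 0, "ay": 0, "az": 0}, {"tx": 0.1, "ty": 0, "tz": 0, "ax": 0, "ay": 0, "az": 0}, {"tx": 0.05, "ty": 0, "tz": 0, "ax": 0, "ay": 0, "az": 0}, {"tx": 0, "ty": 0, "tz": 0, "ax": 0, "ay": 0, "az": 0}, {"tx": 0, "ty": 0, "tz": 0, "ax": 0, "ay": 0, "az": 0}]}}

```text
time_s: 7.0
ee_pos: [0.4676, 0.0712, 0.2418]
eef_rot: [3.142, -0.0, 1.269]
force: [0.2, -0.6, 0.8]
grip_width: 0.028
grip_force: 0.0
```

>>> {"op": "apply_moves", "data": {"increments": [{"tx": -0.2, "ty": 0, "tz": 0, "ax": 0, "ay": 0, "az": 0}, {"tx": -0.2, "ty": 0, "tz": 0, "ax": 0, "ay": 0, "az": 0}, {"tx": 0, "ty": 0, "tz": -1, "ax": 0, "ay": 0, "az": 0}, {"tx": 0, "ty": 0, "tz": -1, "ax": 0, "ay": 0, "az": 0}, {"tx": 0, "ty": 0, "tz": -1, "ax": 0, "ay": 0, "az": 0}, {"tx": 0, "ty": 0, "tz": -1, "ax": 0, "ay": 0, "az": 0}, {"tx": 0, "ty": 0, "tz": -1, "ax": 0, "ay": 0, "az": 0}, {"tx": 0, "ty": 0, "tz": -1, "ax": 0, "ay": 0, "az": 0}, {"tx": 0.5, "ty": 0, "tz": 0, "ax": 0, "ay": 0, "az": 0}, {"tx": 0.5, "ty": 0, "tz": 0, "ax": 0, "ay": 0, "az": 0}, {"tx": 0, "ty": 0, "tz": 0, "ax": 0, "ay": 0, "az": 0}, {"tx": 0, "ty": 0, "tz": 0, "ax": 0, "ay": 0, "az": 0}]}}

```text
time_s: 8.5
ee_pos: [0.473, 0.0886, 0.421]
eef_rot: [-3.14, 0.001, 1.27]
force: [-0.4, 0.4, -0.4]
grip_width: 0.0285
grip_force: 0.0
```

```bash
python3 -c "
from h import *
wrist('w3')"
```

```text
8.5 [0.47299346 0.08857649 0.4209847 ] [-3.14037474e+00  6.24530109e-04  1.26958113e+00]
```

View pics/w3.png

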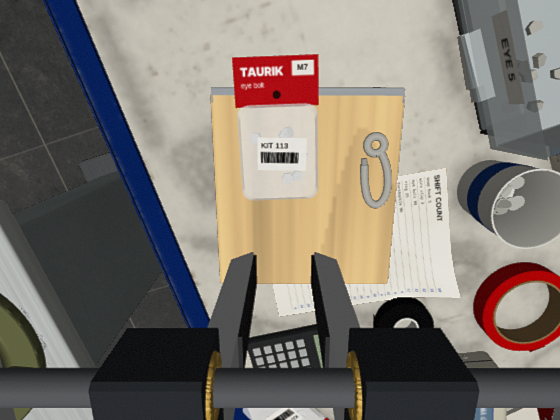

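The card is past the edge: its front runs from (232,57) to (319,54), and the steel edge from (211,88) to (405,88). Now I'll measure these with masks.

```bash
python3 - <<'E'
from h import *
im=cv2.imread('pics/w3.png'); h=cv2.cvtColor(im,cv2.COLOR_BGR2HSV)
red=((h[...,0]<8)|(h[...,0]>172))&(h[...,1]>150)&(h[...,2]>90)
cols=range(242,312,2); fr=[(c,np.argmax(red[30:100,c])+29.5) for c in cols]
g=cv2.cvtColor(im,cv2.COLOR_BGR2GRAY).astype(float)
print(g[82:102,330].astype(int),g[82:102,380].astype(int),g[82:102,220].astype(int))
print(im[82:102,350].tolist())
f='pics/w3.npz'; C=top(fr,.046,f)
p=np.polyfit(C[:,0],C[:,1],1); print('card edge dir->yaw',np.arctan(p[0])+np.pi/2, C[0],C[-1])
# red side edges
rows=range(65,100,3); s=[]
for r in rows:
    k=np.flatnonzero(red[r,215:340])+215; s.append([k[0]-.5,k[-1]+.5])
L=top([(a[0],r) for a,r in zip(s,rows)],.046,f);Rr=top([(a[1],r) for a,r in zip(s,rows)],.046,f)
for q in(L,Rr): pp=np.polyfit(q[:,1],q[:,0],1); print('side yaw',np.pi/2-np.arctan(pp[0]))
wd=lambda P:P
np.save('pics/C.npy',C)
print((C[0]-C[-1]), np.linalg.norm(L-Rr,axis=1).mean(),fr[0],fr[-1])
E
```

```text
[198 196 197 199 199 134 145 161 158 158 155 153 158 173 191 192 190 189
 190 190] [192 194 196 201 200  94 143 160 158 156 154 154 152 179 202 200 199 199
 199 200] [191 190 190 191 192 135 146 154 155 153 153 155 158 187 195 194 194 192
 193 193]
[[187, 199, 204], [187, 200, 205], [187, 200, 203], [189, 202, 206], [189, 202, 207], [124, 132, 134], [150, 148, 144], [164, 162, 156], [161, 158, 153], [161, 158, 154], [160, 157, 152], [159, 154, 149], [159, 154, 149], [144, 170, 186], [128, 186, 221], [127, 185, 220], [127, 183, 218], [128, 185, 218], [128, 184, 218], [127, 184, 217]]
card edge dir->yaw 1.3023980650082407 [0.47394252 0.21324236] [0.53125336 0.19705235]
side yaw 1.3027387164396633
side yaw 1.3087814082255773
[-0.05731084  0.01619001] 0.07507586839182598 (242, np.float64(56.5)) (310, np.float64(54.5))
```

```bash
python3 - <<'E'
from h import *
f='pics/w3.npz'; im=cv2.imread('pics/w3.png'); g=cv2.GaussianBlur(cv2.cvtColor(im,cv2.COLOR_BGR2GRAY),(1,1),0).astype(float)
def edge(cols,a,b): return [(c,a+np.argmin(np.diff(g[a:b,c]))+.5) for c in cols]
cols=list(range(216,230,2))+list(range(325,400,5)); e=edge(cols,80,94); print([r for _,r in e])
E=top(e,.04,f); p=np.polyfit(E[:,0],E[:,1],1); by=np.arctan(p[0])+np.pi/2
hs=cv2.cvtColor(im,cv2.COLOR_BGR2HSV); wood=(hs[...,0]>8)&(hs[...,0]<28)&(hs[...,1]>60)
rr=[]
for c in range(256,310,3):
    k=np.flatnonzero(wood[205:300,c]); rr.append((c,205+k[-1]+.5))
B=top(rr,.04,f); pb=np.polyfit(B[:,0],B[:,1],1)
print('edge yaw',by,'rear yaw',np.arctan(pb[0])+np.pi/2)
x=np.array([np.cos(by),np.sin(by)]); C=np.load('pics/C.npy'); o=E[0]
print('block len',((E.mean(0)-B.mean(0))@x), 'overhang',((C-o)@x)[[0,-1]],((C-o)@x).mean())
# bag rear centre
y=np.array([x[1],-x[0]]); tcp=get_obs()['ee_pos'][:2]
R=top([(252,197.5),(307,197.5)],.0455,f); print('rear rel edge',(R-o)@x,'tool', (R-tcp)@np.c_[x,y], 'cardmid',(C.mean(0)-tcp)@np.c_[x,y])
E
```

```text
[np.float64(86.5), np.float64(86.5), np.float64(86.5), np.float64(86.5), np.float64(86.5), np.float64(86.5), np.float64(86.5), np.float64(86.5), np.float64(86.5), np.float64(86.5), np.float64(86.5), np.float64(86.5), np.float64(86.5), np.float64(86.5), np.float64(86.5), np.float64(86.5), np.float64(86.5), np.float64(86.5), np.float64(86.5), np.float64(86.5), np.float64(86.5), np.float64(86.5)]
edge yaw 1.2683331870278867 rear yaw 1.2692649036559414
block len 0.1988726687820699 overhang [0.02475973 0.02637597] 0.025521745829236924
rear rel edge [-0.10292985 -0.1029036 ] tool [[-0.00821246 -0.03062972]
 [-0.00818622  0.02305262]] cardmid [ 0.12023913 -0.0064735 ]
```

The overhang is 25.5 mm and the pack is turned +0.033 rad relative to the block. The final push should be 4.5 mm with the tool turned 0.033 rad clockwise.

>>> {"op": "apply_moves", "data": {"increments": [{"tx": -0.45, "ty": -0.13, "tz": 0, "ax": 0, "ay": 0, "az": 0.38}, {"tx": -0.45, "ty": 0, "tz": 0, "ax": 0, "ay": 0, "az": 0}, {"tx": 0, "ty": 0, "tz": 1, "ax": 0, "ay": 0, "az": 0}, {"tx": 0, "ty": 0, "tz": 1, "ax": 0, "ay": 0, "az": 0}, {"tx": 0, "ty": 0, "tz": 1, "ax": 0, "ay": 0, "az": 0}, {"tx": 0, "ty": 0, "tz": 1, "ax": 0, "ay": 0, "az": 0}, {"tx": 0, "ty": 0, "tz": 1, "ax": 0, "ay": 0, "az": 0}, {"tx": 0, "ty": 0, "tz": 0.6, "ax": 0, "ay": 0, "az": 0}, {"tx": 0, "ty": 0, "tz": 0.3, "ax": 0, "ay": 0, "az": 0}, {"tx": 0, "ty": 0, "tz": 0.05, "ax": 0, "ay": 0, "az": 0}, {"tx": 0, "ty": 0, "tz": 0, "ax": 0, "ay": 0, "az": 0}, {"tx": 0, "ty": 0, "tz": 0, "ax": 0, "ay": 0, "az": 0}]}}

```text
time_s: 10.05
ee_pos: [0.4609, 0.064, 0.2439]
eef_rot: [3.141, -0.0, 1.236]
force: [-0.0, 0.2, 0.7]
grip_width: 0.0281
grip_force: 0.0
```

>>> {"op": "apply_moves", "data": {"increments": [{"tx": 0.09, "ty": 0, "tz": 0.06, "ax": 0, "ay": 0, "az": 0}, {"tx": 0.09, "ty": 0, "tz": 0, "ax": 0, "ay": 0, "az": 0}, {"tx": 0.07, "ty": 0, "tz": 0, "ax": 0, "ay": 0, "az": 0}, {"tx": 0.07, "ty": 0, "tz": 0, "ax": 0, "ay": 0, "az": 0}, {"tx": 0.07, "ty": 0, "tz": 0, "ax": 0, "ay": 0, "az": 0}, {"tx": 0.06, "ty": 0, "tz": 0, "ax": 0, "ay": 0, "az": 0}, {"tx": 0, "ty": 0, "tz": 0, "ax": 0, "ay": 0, "az": 0}, {"tx": 0, "ty": 0, "tz": 0, "ax": 0, "ay": 0, "az": 0}]}}

```text
time_s: 11.05
ee_pos: [0.4652, 0.0767, 0.2414]
eef_rot: [-3.142, -0.0, 1.236]
force: [0.3, 0.2, 0.4]
grip_width: 0.0283
grip_force: 0.0
```

>>> {"op": "apply_moves", "data": {"increments": [{"tx": -0.2, "ty": 0, "tz": 0, "ax": 0, "ay": 0, "az": 0}, {"tx": -0.2, "ty": 0, "tz": 0, "ax": 0, "ay": 0, "az": 0}, {"tx": 0, "ty": 0, "tz": -1, "ax": 0, "ay": 0, "az": 0}, {"tx": 0, "ty": 0, "tz": -1, "ax": 0, "ay": 0, "az": 0}, {"tx": 0, "ty": 0, "tz": -1, "ax": 0, "ay": 0, "az": 0}, {"tx": 0, "ty": 0, "tz": -1, "ax": 0, "ay": 0, "az": 0}, {"tx": 0, "ty": 0, "tz": -1, "ax": 0, "ay": 0, "az": 0}, {"tx": 0, "ty": 0, "tz": -1, "ax": 0, "ay": 0, "az": 0}, {"tx": 0.5, "ty": 0, "tz": 0, "ax": 0, "ay": 0, "az": -0.38}, {"tx": 0.5, "ty": 0, "tz": 0, "ax": 0, "ay": 0, "az": 0}, {"tx": 0, "ty": 0, "tz": 0, "ax": 0, "ay": 0, "az": 0}, {"tx": 0, "ty": 0, "tz": 0, "ax": 0, "ay": 0, "az": 0}]}}

```text
time_s: 12.55
ee_pos: [0.4707, 0.094, 0.4206]
eef_rot: [-3.14, 0.001, 1.269]
force: [0.2, 0.0, 0.5]
grip_width: 0.0285
grip_force: 0.0
```

```bash
python3 -c "
from h import *
wrist('w4')
f='pics/w4.npz'; im=cv2.imread('pics/w4.png'); h=cv2.cvtColor(im,cv2.COLOR_BGR2HSV); g=cv2.cvtColor(im,cv2.COLOR_BGR2GRAY).astype(float)
red=((h[...,0]<8)|(h[...,0]>172))&(h[...,1]>150)&(h[...,2]>90); red[:,:215]=0; red[:,340:]=0; red[110:]=0
cs=np.flatnonzero(red.sum(0)>30); print(cs[0],cs[-1])
fr=[(c,np.argmax(red[20:100,c])+19.5) for c in range(cs[0]+8,cs[-1]-7,2)]
C=top(fr,.046,f)
e=[(c,80+np.argmin(np.diff(g[80:100,c]))+.5) for c in range(cs[-1]+12,395,5)]; print([r for _,r in e],fr[0],fr[-1])
E=top(e,.04,f)
yw=lambda P:np.arctan(np.polyfit(P[:,0],P[:,1],1)[0])+np.pi/2
print(yw(C),yw(E)); b=1.269; x=np.array([np.cos(b),np.sin(b)])
print('overhang',(C.mean(0)-E.mean(0))@x)
"
```

```text
12.55 [0.47070272 0.09398999 0.42062216] [-3.14025627e+00  6.65401752e-04  1.26938413e+00]
241 324
[np.float64(91.5), np.float64(91.5), np.float64(91.5), np.float64(91.5), np.float64(91.5), np.float64(91.5), np.float64(91.5), np.float64(91.5), np.float64(91.5), np.float64(91.5), np.float64(91.5), np.float64(91.5)] (249, np.float64(55.5)) (315, np.float64(54.5))
1.2746244712530665 1.2681544874571746
overhang 0.030004696793973124
```

View pics/w4.png

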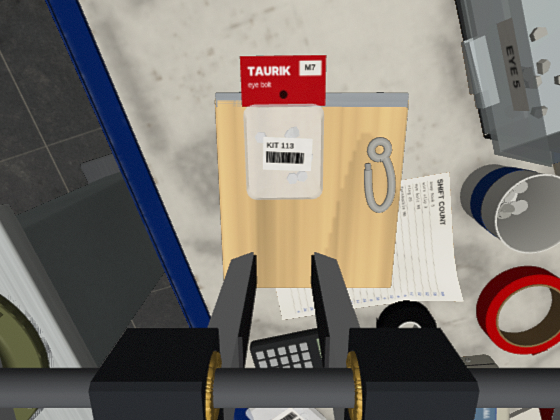

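The card front, at row 55 from (241,56) to (325,55), is parallel to the steel edge at row 91.5. The overhang is 30.0 mm, it is within 0.006 rad of square, and the hook shows no sign of having moved.

```bash
python3 -c "
from station import hand_in
print(hand_in())"
```

```text
the job is handed in; nothing more can be done
None
```

The job is handed in: the pack's header card sticks out about 30 mm past the steel-faced edge and is square to it within about 0.006 rad (0.4°), by my last wrist-camera measurement; the pack was only pushed, and I saw nothing else disturbed.

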